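Unlock the jewellery chest drawer and hold the key turned

TASK

Take the key out of the lipstick organizer, push it fully home into the lock on top of the jewellery chest, working it past the sticky pins, then turn it a quarter turn clockwise to its stop so that the drawer springs out. The lock is sprung, so finish still gripping the key and holding it turned, and leave the ring dish, bottle, hairbrush and hair clip where they are.

Things in the scene. Friction and masses are not known exactly. Their poses are not given: they have to be found in the camera images.
- key_bow (a point): centre of the key's bow (black plastic head). The key stands upright, blade down, in the narrow slot of the clear lipstick organizer. Bow 28 mm wide (own x), 11 mm thick (own y), 34 mm tall (own z, up), underside 17 mm below this point. Below it: a steel collar 14 x 10 mm, 8 mm tall, then the blade. 30 g. It works either way round: half a turn about z is the same
- key_collar (a point): middle of the underside of the key's collar, 25 mm below key_bow, same axes. This face rests on the acrylic now and on the lock's face when fully home. The steel blade below it is 30 mm long, up to 10 mm wide (x), 3 mm thick (y), toothed on both edges, tapering to 5 mm wide at its rounded tip
- organizer: clear acrylic lipstick organizer, fixed, 60 mm (x) by 152 mm (y), 50 mm tall; origin under its middle. The key's slot, 12.5 mm (x) by 5.5 mm (y), 37 mm deep, opens in its top at y = +50 mm; four lipsticks up to 75 mm tall stand in cells at y = -39 and -64 mm
- chest: wooden jewellery chest, fixed, 190 mm deep (x, front to back) by 244 mm wide (y); origin on the dresser under its middle, front towards -x. Its top is 112 mm high, with the lock 34 mm behind the front edge; from 34 mm behind the lock the tray lid, 118 mm high. The drawer is in its front
- lock_mouth (a point): middle of the keyway's mouth in the lock's face, on its turning axis, 113 mm above the dresser; z up, x along the keyway (from chest front to back while unturned); turns with the cylinder. Keyway 11.5 mm (x) by 4.2 mm (y), 34 mm deep, long edges bevelled 2 mm. Two stiff spring pins stick out 2 mm from its ends, 12 and 20 mm down: rock or push the teeth past them, 5 to 20 N. Rim 36 mm wide, 1 mm high
- cylinder_turn (a joint): turn of the lock's cylinder (rad): 0 unturned, grows clockwise seen from above, solid stop at 1.57. A spring (0.04 to 0.10 N m) turns it back to 0 if the key is let go. The key has about 0.17 rad (10 degrees) of play in the keyway, so it turns about 1.75 rad to bring the cylinder to its stop
- drawer (a joint): how far the drawer stands out (m): 0 shut, 0.018 sprung out; a spring pushes it out as soon as the lock is turned past about 1 rad
- ring_dish: white ceramic ring dish, 90 mm across, 22 mm tall, loose; origin under its middle. Leave it alone
- bottle: green glass stoppered bottle, 60 mm across, 125 mm tall, loose; origin under its middle. Leave it alone
- hairbrush: wooden hairbrush lying bristles down, 58 mm (x) by 220 mm (y), 26 mm tall, loose; origin on the dresser near its middle. Leave it alone
- hair_clip: stainless steel hair clip, 14 mm (x) by 64 mm (y), 9 mm tall, loose; origin under its middle. Leave it alone

How it is judged:
By the outcome, as a careful person would: the job done as asked, in the order asked, and still so for the second after the job is handed in, while the arm keeps its last pose, push and grip.
It also fails if it takes over 54 s, if anything falls off the work surface, if the arm or the gripper's body presses on something with over 40 N, if the wrist force passes 120 N, or if a joint passes its speed limit or range.

ROBOT

A 6-joint arm with a two-finger parallel gripper is mounted at the origin on the work surface. World frame = base frame: x ahead of the robot, y to its left, z up, the work surface at z = 0. Lengths are in m, angles in rad, forces in N, time in s.
With the tool pointing down it reaches from about 0.275 to 0.75 m from the base axis. Payload 10.2 kg.
Tool frame: the origin (TCP) lies at the centre of the arm's flange, where the gripper is bolted on; the fingertips stand 166 mm ahead of it and the grasp point (between the pads) lies 147 mm ahead of it; x points along the fingers, z is the direction in which the jaws open and shut, and the axes are right-handed (so a half turn about x gives the same grasp; the last joint's range is limited). The gripper opens to 88 mm and grips with 3 to 60 N. Pads are 18 mm wide; open, the fingers measure 123 mm over their backs; the gripper's body (75 mm by 187 mm) begins 45 mm behind the grasp point.
Start: joints at [1.014, 0.313, 1.498, -0, 1.331, -0.223], TCP at [0.172, 0.496, 0.405] pointing down, gripper open.
Joint ranges: [-2.94, 2.94], [-0.97, 2.17], [0.19, 2.56], [-1.23, 4.37], [0.02, 3.11], [-2.88, 2.88]. Speed limits (rad/s): [2.39, 2.39, 3.01, 3.14, 3.14, 3.14].

INTERFACE

Orientations are given as [roll, pitch, yaw] about the fixed x, y, z axes, in that order (R = Rz(yaw) Ry(pitch) Rx(roll)).
In Python, from rig import r gives the robot as it stands.
- The arm moves only by the tool servo_tool, never from a script. Its argument "increments" is a list of rows, each a list of 3 entries, a list of its own where there are three numbers: the shift along the world's x, y, z in cm, then the turn, a rotation vector about the world's x, y, z in rad, then the closure, from -1 (fully open) to 1 (shut), so that 0 is half open. In form: [[[x, y, z], [wx, wy, wz], jaw], ...]. A call has 1 to 8 rows; each row shifts and turns the pose as measured when the row begins; what a row does not reach is not made up. A row lasts 1/12 s, in which the tool goes at most 41.7 mm and 7.16 degrees, less where a joint would pass 70% of its speed; a pose out of reach is approached as far as the arm can. A call with a gripper value outside its range is refused whole. The fingers move at their own pace and stop on an object; "grip_force" is the grip in N (left out, the last holds). Time passes only in rows, so rows that do not move let the fingers close. It gives the time, the measured TCP pose, the force and the opening at its end, in the units of the state.
- r.observe(): the state, without advancing time (a new reading comes with each control period).
- r.camera(name): name is "scene" or "top" or "wrist"; returns a dict with "frame" (480x640x3 uint8, blue, green, red), "fx", "fy", "cx", "cy" (pixels), "xyz" and "attitude" of the camera in the world. Camera axes: x right, y down, z forward; pixel columns grow to the right and rows downward; lengths in m; the calibration is good to about 2 mm. A picture is of the moment at which its call begins. There is no depth.
- r.sign_off(): hands the job in, once; it reports no verdict.
The state is a dict: "clock": time; "joints": joint angles; "joint_vel": joint speeds; "joint_efforts": joint torques, N m; "tcp_pos": TCP position; "tcp_rot": TCP orientation; "ft_force": force on the tool from outside, world axes, zero at the start; "torque": the same for the moment, N m; "finger_gap": finger opening in m.
Only numpy, scipy, OpenCV 4.12 (cv2) and the standard library are available. Lean on these libraries where they do the work, as an engineer would, in place of code of your own. Each camera call takes 0.05 s, during which the arm holds its last target. There are 200 camera calls.

## Working session

There is one attempt and no reset: what is moved stays moved. The work goes in short steps, Python scripts to look and compute and a tool call to move; the robot and the scene stay as the last step left them, time stands still between calls to the robot, and variables do not carry over. Pictures are saved under pics/ and viewed, about 8 in all and at most 12, crops included, and the job is handed in when it is done.

Besides the shell and the picture viewer there is one more tool, called after "Call:" as name(argument=value, ...) on one line, values as JSON. servo_tool: Moves the arm, as the interface text tells. Its arguments: {"type":"object","properties":{"increments":{"type":"array"},"grip_force":{"type":"number"}},"required":["increments"]}

```bash
mkdir -p pics; ls; python3 - <<'E'
from rig import r
import cv2
print(r.observe())
for n in ["scene","top"]:
    c=r.camera(n); cv2.imwrite(f"pics/{n}1.png",c["frame"])
    print(n,{k:v for k,v in c.items() if k!="frame"})
E
```

```text
pics
{'clock': 0.0, 'joints': array([ 1.01360495e+00,  3.13461177e-01,  1.49844512e+00,  2.62148453e-05,
        1.33098552e+00, -2.23433239e-01]), 'joint_vel': array([ 0.00052572, -0.00115872,  0.00055647, -0.00047225,  0.00010758,
        0.00032061]), 'joint_efforts': array([-9.54644092e-04, -4.02214265e+01, -2.52269357e+01,  6.94106449e-02,
        3.52622790e-02, -8.84493102e-05]), 'tcp_pos': array([0.17199443, 0.49598912, 0.40415218]), 'tcp_rot': array([ 2.89856732,  1.56949692, -2.14758603]), 'ft_force': array([ 0.14310094, -0.30920466,  0.0116775 ]), 'torque': array([-0.04051723, -0.02677777,  0.05795925]), 'finger_gap': 0.0880696907552997}
scene {'fx': 501.8628436215501, 'fy': 501.8628436215501, 'cx': 324.2660508801306, 'cy': 236.81166505623148, 'xyz': array([0.85746045, 0.26889867, 0.96732647]), 'attitude': array([-2.63737082e+00,  1.72323925e-03,  2.35586797e+00])}
top {'fx': 501.37915362339623, 'fy': 501.37915362339623, 'cx': 321.65304522856115, 'cy': 242.88637891602315, 'xyz': array([ 0.29946367, -0.04953737,  1.19728512]), 'attitude': array([-2.96397995e+00,  1.93466636e-03, -1.54903359e+00])}
```

View pics/top1.png

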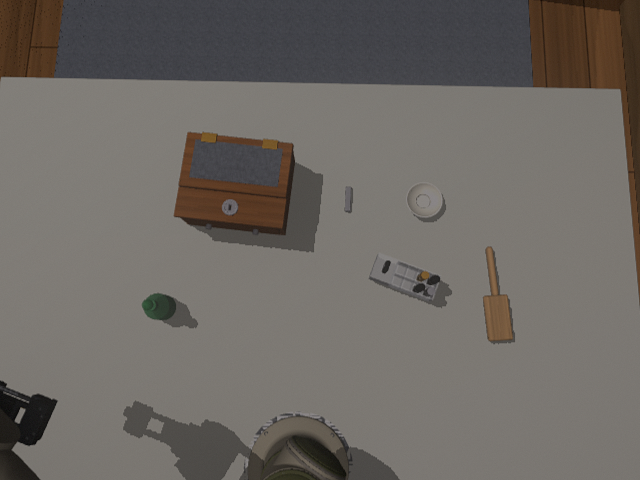

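View pics/scene1.png

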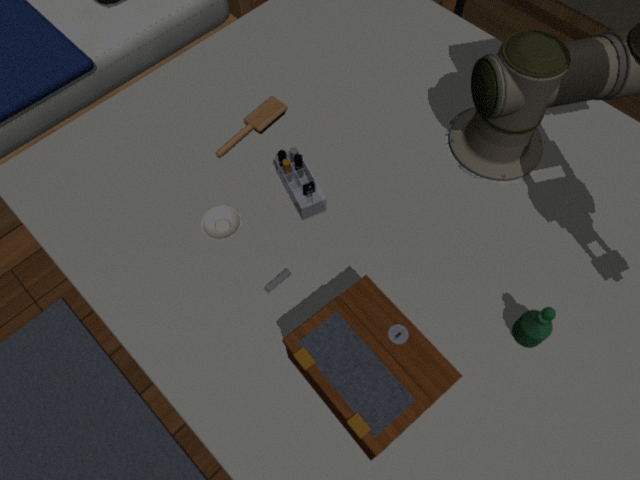

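Top view: key at about (386,267), lipsticks near (427,285), lock at (230,207). Scene view: key at (308,187), lock at (398,335).

```bash
cat > h.py <<'E'
import numpy as np, cv2
from scipy.spatial.transform import Rotation as R
from rig import r
def ray(c,u,v):
    d=R.from_euler('xyz',c['attitude']).apply([(u-c['cx'])/c['fx'],(v-c['cy'])/c['fy'],1]); return np.array(c['xyz']),d
def plane(c,u,v,z):
    o,d=ray(c,u,v); return o+d*(z-o[2])/d[2]
def proj(c,p):
    q=R.from_euler('xyz',c['attitude']).inv().apply(np.array(p)-c['xyz']); return np.array([c['fx']*q[...,0]/q[...,2]+c['cx'],c['fy']*q[...,1]/q[...,2]+c['cy']])
def tri(obs):
    A=np.zeros((3,3));b=np.zeros(3)
    for c,u,v in obs:
        o,d=ray(c,u,v);d/=np.linalg.norm(d);M=np.eye(3)-np.outer(d,d);A+=M;b+=M@o
    return np.linalg.solve(A,b)
def tool():
    s=r.observe();Rm=R.from_euler('xyz',s['tcp_rot']);return s,Rm
E
python3 - <<'E'
from h import *
np.set_printoptions(precision=4,suppress=True)
t=r.camera('top');s=r.camera('scene')
print('key',plane(t,386,267,.092),plane(s,308,187,.08),tri([(t,386,267),(s,308,187)]))
print('lock',plane(t,230,207,.113),plane(s,398,335,.113))
for n,(u,v,z) in dict(o1=(379,255,.05),o2=(441,276,.05),o3=(371,277,.05),o4=(434,300,.05),cA=(176,217,.112),cB=(284,231,.112)).items(): print(n,plane(t,u,v,z))
st,Rm=tool();print(Rm.as_matrix())
a=cv2.resize(t['frame'][240:310,360:450],None,fx=6,fy=6,interpolation=cv2.INTER_CUBIC)
b=cv2.resize(t['frame'][125:240,170:300],None,fx=3.65,fy=3.65,interpolation=cv2.INTER_CUBIC)
w=cv2.resize(r.camera('wrist')['frame'],None,fx=.4,fy=.4)
# stack
H=max(a.shape[0],b.shape[0])
p=lambda i:cv2.copyMakeBorder(i,0,600-i.shape[0],0,0,cv2.BORDER_CONSTANT)
o=cv2.resize(np.hstack([p(a),p(b)]),(800,472))
cv2.imwrite('pics/crop1.png',o); print(a.shape,b.shape)
E
```

```text
key [ 0.4465 -0.1871  0.092 ] [ 0.4508 -0.1888  0.08  ] [ 0.4489 -0.1897  0.0769]
lock [0.5708 0.1626 0.113 ] [0.5729 0.1653 0.113 ]
o1 [ 0.4797 -0.1761  0.05  ]
o2 [ 0.4339 -0.3185  0.05  ]
o3 [ 0.4282 -0.1579  0.05  ]
o4 [ 0.3787 -0.3015  0.05  ]
cA [0.5457 0.2815 0.112 ]
cB [0.5191 0.0405 0.112 ]
[[-0.0004 -0.9448  0.3277]
 [-0.0006  0.3277  0.9448]
 [-1.      0.0002 -0.0007]]
(420, 540, 3) (420, 474, 3)
```

View pics/crop1.png

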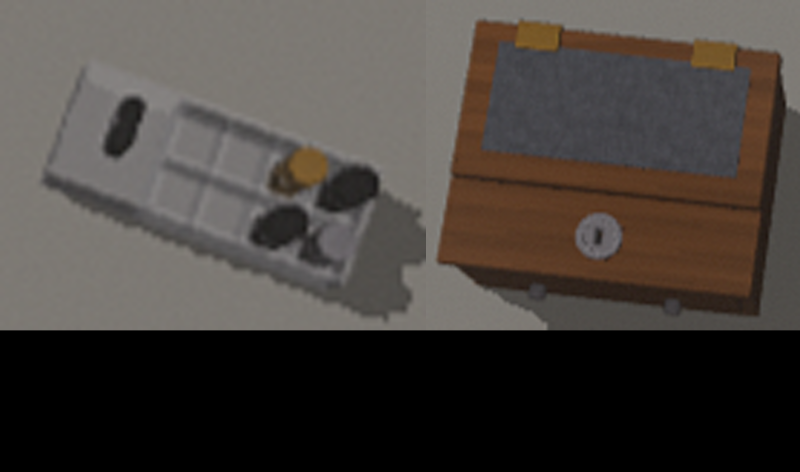

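Key yaw is about -18.4°, chest yaw about -6.3°, and the tool is already nearly aligned with the key. Moving over the key.

Call:
servo_tool(increments=[[[1.5, -3.8, 0], [0, 0, 0], 0], [[1.5, -3.8, 0], [0, 0, 0], 0], [[1.5, -3.8, 0], [0, 0, 0], 0], [[1.5, -3.8, 0], [0, 0, 0], 0], [[1.5, -3.8, 0], [0, 0, 0], 0], [[1.5, -3.8, 0], [0, 0, 0], 0], [[1.5, -3.8, 0], [0, 0, 0], 0], [[1.5, -3.8, 0], [0, 0, 0], 0]])

```text
clock: 0.92
tcp_pos: [0.2892, 0.1871, 0.4023]
tcp_rot: [2.831, 1.57, -2.203]
ft_force: [1.8, -0.0, 0.8]
finger_gap: 0.0443
```

Call:
servo_tool(increments=[[[1.5, -3.8, 0], [0, 0, 0], 0], [[1.5, -3.8, 0], [0, 0, 0], 0], [[1.5, -3.8, 0], [0, 0, 0], 0], [[1.5, -3.8, 0], [0, 0, 0], 0], [[1.5, -3.8, 0], [0, 0, 0], 0], [[1.5, -3.8, 0], [0, 0, 0], 0], [[1.5, -3.8, 0], [0, 0, 0], 0], [[1.5, -3.8, 0], [0, 0, 0], 0]])

```text
clock: 1.58
tcp_pos: [0.4059, -0.1258, 0.4039]
tcp_rot: [-1.485, 1.565, -0.238]
ft_force: [1.1, 0.5, -0.5]
finger_gap: 0.0441
```

Call:
servo_tool(increments=[[[1.4, -2.1, -2.5], [0, 0, 0], 0], [[1.4, -2.1, -2.5], [0, 0, 0], 0], [[1.3, -2.1, -2.5], [0, 0, 0], 0], [[0, 0, -2], [0, 0, 0], 0], [[0, 0, 0], [0, 0, 0], 0]])

```text
clock: 2.0
tcp_pos: [0.4492, -0.1998, 0.3049]
tcp_rot: [-1.7, 1.559, -0.461]
ft_force: [0.3, 0.6, 0.2]
finger_gap: 0.0437
```

```bash
python3 - <<'E'
from h import *
np.set_printoptions(precision=4,suppress=True)
s,Rm=tool();print(s['tcp_pos'],Rm.as_matrix(),s['joints'])
c=r.camera('wrist');cv2.imwrite('pics/w1.png',c['frame']);np.save('c.npy',{k:v for k,v in c.items() if k!='frame'})
print(c['xyz'],c['attitude'],c['fx'])
print(proj(c,[[.447,-.189,.092],[.447,-.189,.058],[.447,-.189,.05]]))
E
```

```text
[ 0.4492 -0.1998  0.3049] [[ 0.0102 -0.9452  0.3263]
 [-0.0051  0.3262  0.9453]
 [-0.9999 -0.0113 -0.0015]] [-0.6578  0.3451  1.734   0.0026  1.0513 -1.8975]
[ 0.3815 -0.1773  0.2843] [2.8493 0.0017 1.2378] 412.01629093299545
[[335.9553 333.0568 332.4876]
 [258.6057 239.3658 235.5873]]
```

View pics/w1.png

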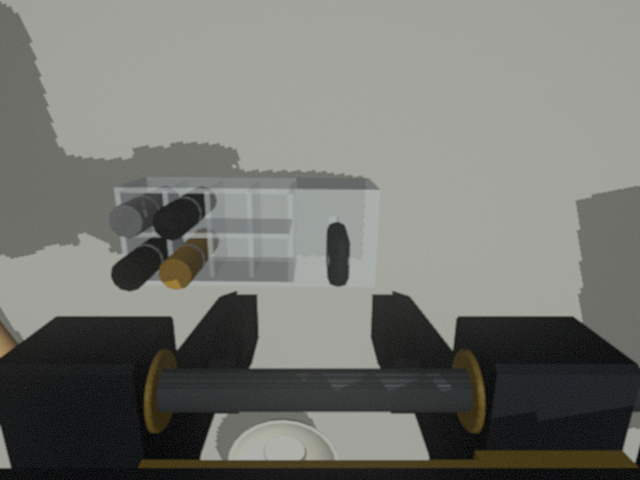

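Wrist view: the bow spans columns 327–349 and rows 222–286, with organizer top corners near (116,187), (378,187) and (377,286). I'll compare this with the projected outline and segment the key.

```bash
cat >> h.py <<'E'
def fitkey(c,roi,yaw,p0,zc,thr=60):
    """fit bow box xy (and yaw) so its projected silhouette bbox/moments match dark blob"""
    from scipy.optimize import least_squares
    x0,y0,x1,y1=roi; g=cv2.cvtColor(c['frame'],cv2.COLOR_BGR2GRAY)[y0:y1,x0:x1]
    n,l,st,ce=cv2.connectedComponentsWithStats((g<thr).astype(np.uint8)); k=1+np.argmax(st[1:,4])
    b=st[k]; bb=np.array([b[0]+x0,b[1]+y0,b[0]+x0+b[2]-1,b[1]+y0+b[3]-1],float)
    def box(x,y):
        cs=[]
        for sz in(-.017,.017):
            for a in np.linspace(0,2*np.pi,24):
                cs.append(R.from_euler('z',yaw).apply([.0085*np.sign(np.cos(a))+.0055*np.cos(a),.0055*np.sin(a),0])+[x,y,zc+sz])
        u,v=proj(c,np.array(cs)); return np.array([u.min(),v.min(),u.max(),v.max()])
    s=least_squares(lambda p:box(*p)-bb,p0,x_scale=.01); return bb,ce[k]+[x0,y0],s.x,s.fun
E
python3 - <<'E'
from h import *
np.set_printoptions(precision=4,suppress=True)
c=r.camera('wrist')
print(fitkey(c,(305,200,370,293),-.322,[.447,-.189],.075))
P=[plane(c,u,v,.05) for u,v in [(116,187),(378,187),(377,286)]];print(P)
d=P[1]-P[0];print(np.degrees(np.arctan2(d[1],d[0]))-90,np.linalg.norm(d),np.linalg.norm(P[2]-P[1]))
E
```

```text
(array([328., 221., 348., 281.]), array([337.6355, 251.1065]), array([ 0.4491, -0.1884]), array([-2.1532, -4.6067,  1.8525,  4.3767]))
[array([ 0.3801, -0.2982,  0.05  ]), array([ 0.4293, -0.1558,  0.05  ]), array([ 0.488 , -0.1738,  0.05  ])]
-19.036306599136694 0.15073067075557287 0.06140792975103799
```

Call:
servo_tool(increments=[[[0, 1.1, 0], [0.005, 0.01, 0], 0], [[0, 0, 0], [0, 0, 0], 0], [[0, 0, -2], [0, 0, 0], 0], [[0, 0, -2], [0, 0, 0], 0], [[0, 0, -2], [0, 0, 0], 0], [[0, 0, 0], [0, 0, 0], 0]])

```text
clock: 2.6
tcp_pos: [0.4503, -0.1837, 0.2565]
tcp_rot: [-1.882, 1.549, -0.637]
ft_force: [0.6, 0.8, -1.0]
finger_gap: 0.0442
```

```bash
python3 - <<'E'
from h import *
np.set_printoptions(precision=4,suppress=True)
s,Rm=tool();print(s['tcp_pos'],Rm.as_matrix(),Rm.apply([.147,0,0])+s['tcp_pos'])
E
```

```text
[ 0.4503 -0.1837  0.2565] [[ 0.0172 -0.9472  0.3203]
 [-0.0127  0.3201  0.9473]
 [-0.9998 -0.0204 -0.0066]] [ 0.4529 -0.1856  0.1096]
```

Call:
servo_tool(increments=[[[-0.1, -0.5, 0], [0.013, 0.017, 0], 0], [[0, 0, 0], [0, 0, 0], 0]])

```text
clock: 2.77
tcp_pos: [0.4497, -0.1882, 0.2591]
tcp_rot: [-1.352, 1.57, -0.105]
ft_force: [0.0, 0.8, -0.1]
finger_gap: 0.0438
```

```bash
cat > s.py <<'E'
from h import *
np.set_printoptions(precision=4,suppress=True)
s,Rm=tool();M=Rm.as_matrix();a=M[:,0]
print('t',round(s['clock'],2),'tcp',s['tcp_pos'],'grasp',Rm.apply([.147,0,0])+s['tcp_pos'],'yawz',round(np.degrees(np.arctan2(M[1,2],M[0,2])),2),'level w',np.cross(a,[0,0,-1]),'F',s['ft_force'],'T',s['torque'],'gap',s['finger_gap'],'j6',s['joints'][5])
E
python3 s.py
```

```text
t 2.77 tcp [ 0.4497 -0.1882  0.2591] grasp [ 0.4498 -0.1882  0.1121] yawz 71.44 level w [0.0001 0.0006 0.    ] F [ 0.0408  0.7743 -0.1169] T [ 0.0242 -0.0102  0.0445] gap 0.043761869914502906 j6 -1.8843937205254888
```

Call:
servo_tool(increments=[[[0, 0, -0.8], [0, 0, 0], 0], [[0, 0, -0.8], [0, 0, 0], 0], [[0, 0, -0.8], [0, 0, 0], 0], [[0, 0, -0.8], [0, 0, 0], 0], [[0, 0, 0], [0, 0, 0], 0]])

```text
clock: 3.18
tcp_pos: [0.4502, -0.1886, 0.228]
tcp_rot: [-1.844, 1.564, -0.597]
ft_force: [-0.5, 0.2, 0.3]
finger_gap: 0.0437
```

```bash
python3 s.py; python3 - <<'E'
from h import *
c=r.camera('wrist');cv2.imwrite('pics/w2.png',c['frame'])
E
```

```text
t 3.18 tcp [ 0.4502 -0.1886  0.228 ] grasp [ 0.4511 -0.1892  0.081 ] yawz 71.44 level w [0.004  0.0059 0.    ] F [-0.4503  0.2175  0.326 ] T [ 0.0434 -0.063   0.0507] gap 0.043719882032200875 j6 -1.884360238381031
```

View pics/w2.png

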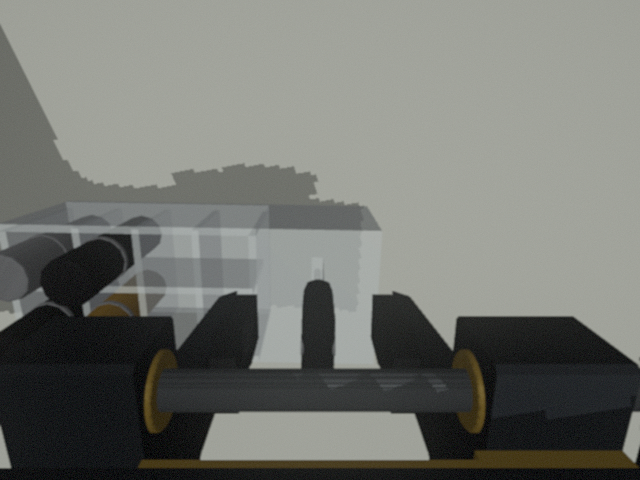

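The bow (cols 303–334) sits centred between the fingers (inner edges 257 and 373). Levelling and gripping.

Call:
servo_tool(increments=[[[-0.05, 0, 0], [0.004, 0.006, 0], 1], [[0, 0, 0], [0, 0, 0], 1], [[0, 0, 0], [0, 0, 0], 1], [[0, 0, 0], [0, 0, 0], 1], [[0, 0, 0], [0, 0, 0], 1], [[0, 0, 0], [0, 0, 0], 1]], grip_force=15)

```text
clock: 3.73
tcp_pos: [0.4501, -0.1888, 0.2291]
tcp_rot: [-2.037, 1.57, -0.79]
ft_force: [0.3, 0.4, -0.2]
finger_gap: 0.0107
```

```bash
python3 s.py
```

```text
t 3.73 tcp [ 0.4501 -0.1888  0.2291] grasp [ 0.4501 -0.1889  0.0821] yawz 71.44 level w [0.0005 0.0005 0.    ] F [ 0.2842  0.4451 -0.2247] T [-0.0317 -0.0344  0.0041] gap 0.010747484456156696 j6 -1.88460553901531
```

Call:
servo_tool(increments=[[[0, 0, 0], [0, 0, 0], 1], [[0, 0, 1], [0, 0, 0], 1], [[0, 0, 1.5], [0, 0, 0], 1], [[0, 0, 2], [0, 0, 0], 1], [[0, 0, 3], [0, 0, 0], 1], [[0, 0, 3], [0, 0, 0], 1], [[0, 0, 2.5], [0, 0, 0], 1], [[0, 0, 0], [0, 0, 0], 1]], grip_force=60)

```text
clock: 4.4
tcp_pos: [0.4486, -0.1878, 0.3684]
tcp_rot: [1.369, 1.57, 2.616]
ft_force: [0.3, 0.1, -0.1]
finger_gap: 0.0108
```

```bash
python3 s.py
```

```text
t 4.4 tcp [ 0.4486 -0.1878  0.3684] grasp [ 0.4485 -0.1877  0.2214] yawz 71.44 level w [-0.0006 -0.001  -0.    ] F [ 0.3049  0.0749 -0.0775] T [-0.0327 -0.0676 -0.0197] gap 0.010830055593529724 j6 -1.8846351725389971
```

Call:
servo_tool(increments=[[[1.23, 3.52, 0], [0, 0, 0.027], 1], [[1.23, 3.52, 0], [0, 0, 0.027], 1], [[1.23, 3.52, 0], [0, 0, 0.027], 1], [[1.23, 3.52, 0], [0, 0, 0.027], 1], [[1.23, 3.52, 0], [0, 0, 0.027], 1], [[1.23, 3.52, 0], [0, 0, 0.027], 1], [[1.23, 3.52, 0], [0, 0, 0.027], 1], [[1.23, 3.52, 0], [0, 0, 0.027], 1]])

```text
clock: 5.07
tcp_pos: [0.5464, 0.1012, 0.3722]
tcp_rot: [-2.112, 1.566, -0.652]
ft_force: [0.3, -0.6, -0.4]
finger_gap: 0.0101
```

Call:
servo_tool(increments=[[[1.23, 3.52, 0], [0, 0, 0], 1], [[0.6, 1.5, 0], [0, 0, 0], 1], [[0, 0, 0], [0, 0, 0], 1]])

```text
clock: 5.32
tcp_pos: [0.565, 0.1601, 0.3716]
tcp_rot: [-2.001, 1.567, -0.533]
ft_force: [0.3, 0.6, -1.0]
finger_gap: 0.0103
```

```bash
python3 s.py; python3 - <<'E'
from h import *
np.set_printoptions(precision=4,suppress=True)
c=r.camera('wrist');cv2.imwrite('pics/w3.png',c['frame'])
print(proj(c,[[.572,.164,.113],[.572-.018,.164+.002,.113],[.572+.018,.164-.002,.113]]).T)
s,Rm=tool();print('tip',proj(c,Rm.apply([[.209,0,0],[.179,0,0]])+s['tcp_pos']).T, c['xyz'])
E
```

```text
t 5.32 tcp [0.565  0.1601 0.3716] grasp [0.5655 0.1598 0.2246] yawz 84.13 level w [0.002  0.0034 0.    ] F [ 0.3376  0.6111 -1.0427] T [-0.0016  0.0445 -0.0173] gap 0.010321891611881968 j6 -1.3905502826867866
[[323.7862 256.654 ]
 [324.2119 227.7845]
 [323.3774 284.3765]]
tip [[313.4502 276.2927]
 [313.3282 301.6517]] [0.4937 0.1667 0.3515]
```

View pics/w3.png

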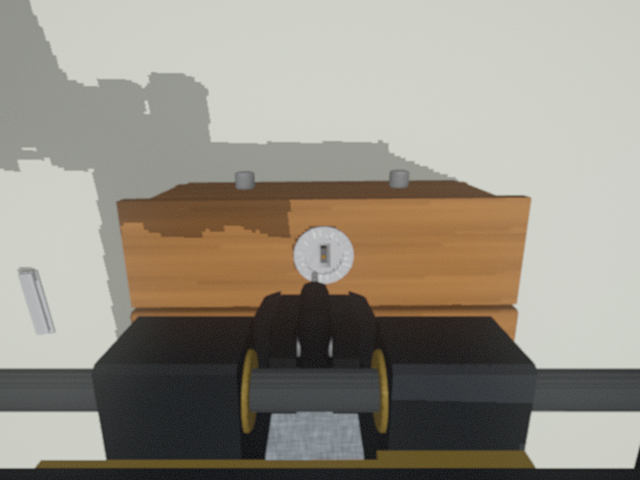

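Wrist view: lock rim centre is at (324,255), the keyway slot at (324,254), the key tip at (314,275), which matches the predicted tip. The chest front edge runs (120,201) to (529,197).

```bash
python3 - <<'E'
from h import *
np.set_printoptions(precision=4,suppress=True)
c=r.camera('wrist');f=c['frame']
g=cv2.cvtColor(f,cv2.COLOR_BGR2HSV)
m=((g[...,1]<60)&(g[...,2]>60)).astype(np.uint8); m[:215]=0;m[295:]=0;m[:,:280]=0;m[:,365:]=0
n,l,st,ce=cv2.connectedComponentsWithStats(m);k=1+np.argmax(st[1:,4]);cn=max(cv2.findContours((l==k).astype(np.uint8),0,1)[0],key=len)
cn=cn[cn[:,0,1]<268]; e=cv2.fitEllipse(cn);print(st[k],e)
P=plane(c,*e[0],.114);print('lock',P)
A=[plane(c,120,201,.112),plane(c,529,197,.112)];d=A[1]-A[0];print('chest y ang',np.degrees(np.arctan2(d[1],d[0])),np.linalg.norm(d))
A=[plane(c,132,306,.112),plane(c,516,303,.112)];d=A[1]-A[0];print('step ang',np.degrees(np.arctan2(d[1],d[0])))
cv2.imwrite('pics/w3c.png',cv2.resize(f[215:305,270:380],None,fx=6,fy=6,interpolation=cv2.INTER_CUBIC))
E
```

```text
[ 295  227   61   58 2754] ((325.1220397949219, 254.79953002929688), (56.60795593261719, 59.94627380371094), 88.96661376953125)
lock [0.5701 0.1637 0.114 ]
chest y ang 84.64700459869273 0.24003591219173273
step ang 84.60322860336802
```

View pics/w3c.png

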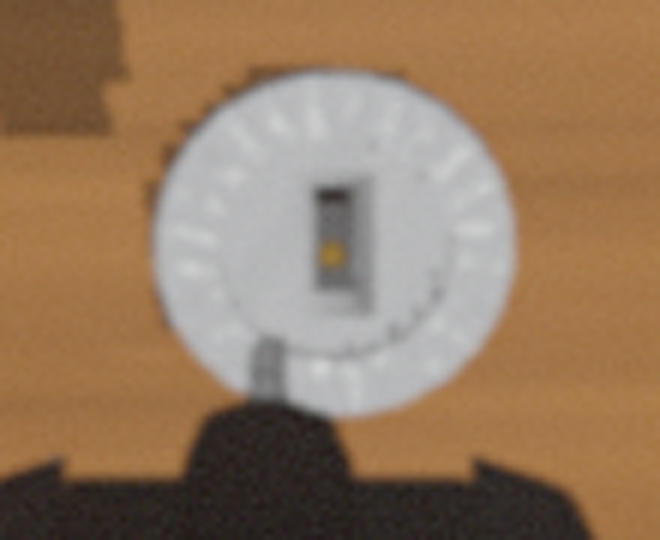

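Call:
servo_tool(increments=[[[0.5, 0.32, 0], [0.002, 0.003, 0.009], 1], [[0, 0, 0], [0, 0, 0], 1], [[0, 0, -1], [0, 0, 0], 1], [[0, 0, -1], [0, 0, 0], 1], [[0, 0, -1], [0, 0, 0], 1], [[0, 0, -0.5], [0, 0, 0], 1], [[0, 0, 0], [0, 0, 0], 1], [[0, 0, 0], [0, 0, 0], 1]])

```text
clock: 6.08
tcp_pos: [0.5693, 0.1551, 0.3321]
tcp_rot: [2.101, 1.567, -2.714]
ft_force: [-0.2, 0.3, -0.6]
finger_gap: 0.0104
```

```bash
python3 s.py; python3 - <<'E'
from h import *
np.set_printoptions(precision=4,suppress=True)
c=r.camera('wrist');f=c['frame']
s,Rm=tool();print('tip',proj(c,Rm.apply([[.209,0,0],[.179,0,0]])+s['tcp_pos']).T)
print('lock',proj(c,[[.5702,.1637,.113]]).T)
cv2.imwrite('pics/w4c.png',cv2.resize(f[220:320,260:380],None,fx=6,fy=6,interpolation=cv2.INTER_CUBIC))
E
```

```text
t 6.08 tcp [0.5693 0.1551 0.3321] grasp [0.5688 0.1549 0.1851] yawz 84.15 level w [ 0.0016 -0.0034  0.    ] F [-0.2053  0.2541 -0.5814] T [ 0.0483  0.0385 -0.0034] gap 0.01037975627960141 j6 -1.4004629224900522
tip [[315.9989 277.0702]
 [316.2796 302.5297]]
lock [[333.4909 271.2443]]
```

View pics/w4c.png

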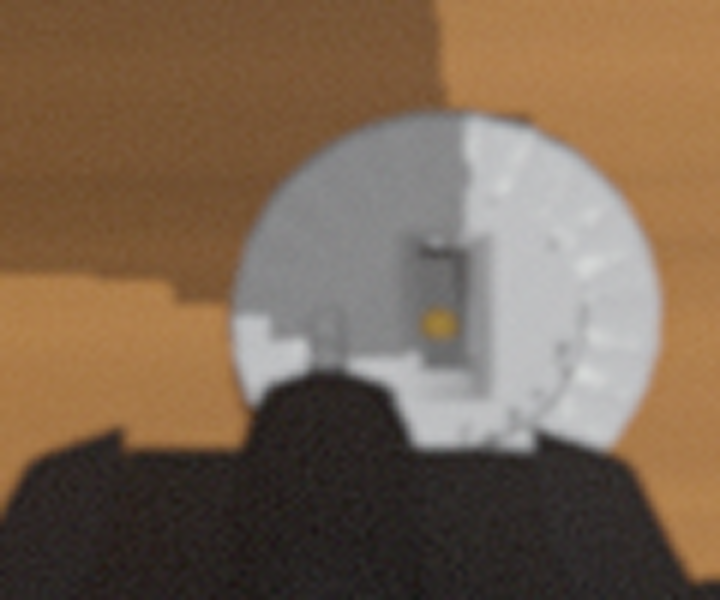

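Call:
servo_tool(increments=[[[0.09, 0.93, 0], [0.0016, -0.0034, 0.008], 1], [[0, 0, 0], [0, 0, 0], 1], [[0, 0, 0], [0, 0, 0], 1]])

```text
clock: 6.38
tcp_pos: [0.5704, 0.1655, 0.333]
tcp_rot: [-1.254, 1.569, 0.224]
ft_force: [0.4, 0.1, -0.0]
finger_gap: 0.0103
```

```bash
python3 s.py
```

```text
t 6.38 tcp [0.5704 0.1655 0.333 ] grasp [0.5707 0.1655 0.186 ] yawz 84.66 level w [-0.0005  0.002   0.    ] F [ 0.4004  0.0768 -0.0391] T [ 0.0491  0.0266 -0.0244] gap 0.010319164070155996 j6 -1.3924319639494738
```

Call:
servo_tool(increments=[[[-0.03, -0.1, 0], [0, 0.002, 0], 1], [[0, 0, 0], [0, 0, 0], 1], [[0, 0, 0], [0, 0, 0], 1]])

```text
clock: 6.63
tcp_pos: [0.5701, 0.1649, 0.3337]
tcp_rot: [-0.967, 1.57, 0.512]
ft_force: [-0.2, 0.9, -0.5]
finger_gap: 0.0106
```

```bash
python3 s.py; python3 - <<'E'
from h import *
np.set_printoptions(precision=4,suppress=True)
c=r.camera('wrist');f=c['frame']
s,Rm=tool();print('tip',proj(c,Rm.apply([[.209,0,0],[.179,0,0]])+s['tcp_pos']).T)
print('lock',proj(c,[[.5702,.1637,.113]]).T)
cv2.imwrite('pics/w5c.png',cv2.resize(f[225:295,270:360],None,fx=8,fy=8,interpolation=cv2.INTER_CUBIC))
E
```

```text
t 6.63 tcp [0.5701 0.1649 0.3337] grasp [0.5702 0.165  0.1867] yawz 84.72 level w [-0.0006  0.001   0.    ] F [-0.2331  0.8599 -0.5024] T [ 0.0307 -0.0022 -0.0299] gap 0.01061783856270089 j6 -1.3944048744468795
tip [[315.8114 276.9999]
 [316.063  302.4428]]
lock [[313.1949 268.9814]]
```

View pics/w5c.png

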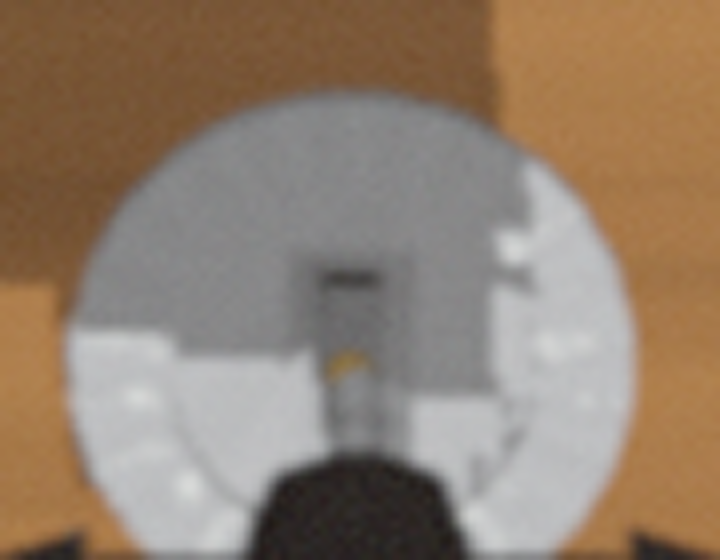

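Slot centre is at x=351 in the crop and the blade at about 357, so the key is roughly 0.4 mm to +y. Correcting and descending.

Call:
servo_tool(increments=[[[0, -0.05, 0], [0, 0.001, 0], 1], [[0, 0, -0.4], [0, 0, 0], 1], [[0, 0, -0.4], [0, 0, 0], 1], [[0, 0, -0.4], [0, 0, 0], 1], [[0, 0, -0.3], [0, 0, 0], 1], [[0, 0, -0.3], [0, 0, 0], 1], [[0, 0, 0], [0, 0, 0], 1]])

```text
clock: 7.27
tcp_pos: [0.5702, 0.164, 0.3135]
tcp_rot: [-0.52, 1.57, 0.957]
ft_force: [1.5, 1.0, -2.4]
finger_gap: 0.0102
```

```bash
python3 s.py
```

```text
t 7.27 tcp [0.5702 0.164  0.3135] grasp [0.5702 0.164  0.1665] yawz 84.68 level w [-0.0004  0.0003  0.    ] F [ 1.4515  1.004  -2.3936] T [ 0.0114 -0.1934  0.0153] gap 0.010181909919083885 j6 -1.395434630059562
```

Call:
servo_tool(increments=[[[0, 0, -0.3], [0, 0, 0], 1], [[0, 0, -0.3], [0, 0, 0], 1], [[0, 0, -0.3], [0, 0, 0], 1]])

```text
clock: 7.52
tcp_pos: [0.5703, 0.164, 0.3042]
tcp_rot: [-1.065, 1.57, 0.412]
ft_force: [-0.5, -0.5, 2.1]
finger_gap: 0.0104
```

```bash
python3 s.py
```

```text
t 7.52 tcp [0.5703 0.164  0.3042] grasp [0.5704 0.1641 0.1572] yawz 84.68 level w [-0.0005  0.0011  0.    ] F [-0.4809 -0.5307  2.1092] T [ 0.0048  0.1677 -0.0012] gap 0.010431279168625907 j6 -1.395442552092498
```

Now 18 mm in, with about 12 mm left.

Call:
servo_tool(increments=[[[0, 0, -0.3], [0, 0, 0], 1], [[0, 0, -0.3], [0, 0, 0], 1], [[0, 0, -0.3], [0, 0, 0], 1]])

```text
clock: 7.77
tcp_pos: [0.5708, 0.1639, 0.2964]
tcp_rot: [-1.413, 1.565, 0.065]
ft_force: [-3.0, -2.1, 7.3]
finger_gap: 0.0105
```

```bash
python3 s.py
```

```text
t 7.77 tcp [0.5708 0.1639 0.2964] grasp [0.5716 0.164  0.1494] yawz 84.68 level w [-0.0004  0.0056  0.    ] F [-3.037  -2.1346  7.2757] T [-0.163   0.4536  0.016 ] gap 0.010464919310908842 j6 -1.395427124842656
```

Call:
servo_tool(increments=[[[-0.05, 0, -0.3], [0, 0.006, 0], 1], [[0, 0, -0.3], [0, 0, 0], 1], [[0, 0, -0.3], [0, 0, 0], 1]])

```text
clock: 8.02
tcp_pos: [0.5707, 0.164, 0.2913]
tcp_rot: [-1.366, 1.566, 0.113]
ft_force: [-15.6, -2.7, 41.0]
finger_gap: 0.0104
```

```bash
python3 s.py
```

```text
t 8.02 tcp [0.5707 0.164  0.2913] grasp [0.5713 0.1641 0.1443] yawz 84.7 level w [-0.0005  0.0046  0.    ] F [-15.6122  -2.7006  41.0066] T [-0.5427  2.7633  0.035 ] gap 0.010427471324803959 j6 -1.395663560224566
```

Call:
servo_tool(increments=[[[-0.04, 0, 0], [0, 0.004, 0], 1], [[0, 0, 0], [0, 0, 0], 1]])

```text
clock: 8.18
tcp_pos: [0.5702, 0.164, 0.2926]
tcp_rot: [-1.298, 1.569, 0.18]
ft_force: [0.5, 0.2, -0.2]
finger_gap: 0.0104
```

```bash
python3 s.py; python3 - <<'E'
from h import *
c=r.camera('wrist');f=c['frame']
cv2.imwrite('pics/w6c.png',cv2.resize(f[230:380,220:420],None,fx=4,fy=4,interpolation=cv2.INTER_CUBIC))
E
```

```text
t 8.18 tcp [0.5702 0.164  0.2926] grasp [0.5705 0.1641 0.1456] yawz 84.71 level w [-0.0004  0.0021  0.    ] F [ 0.4993  0.1591 -0.1693] T [-0.0155 -0.1465  0.0039] gap 0.010442490640723211 j6 -1.395798262273685
```

View pics/w6c.png

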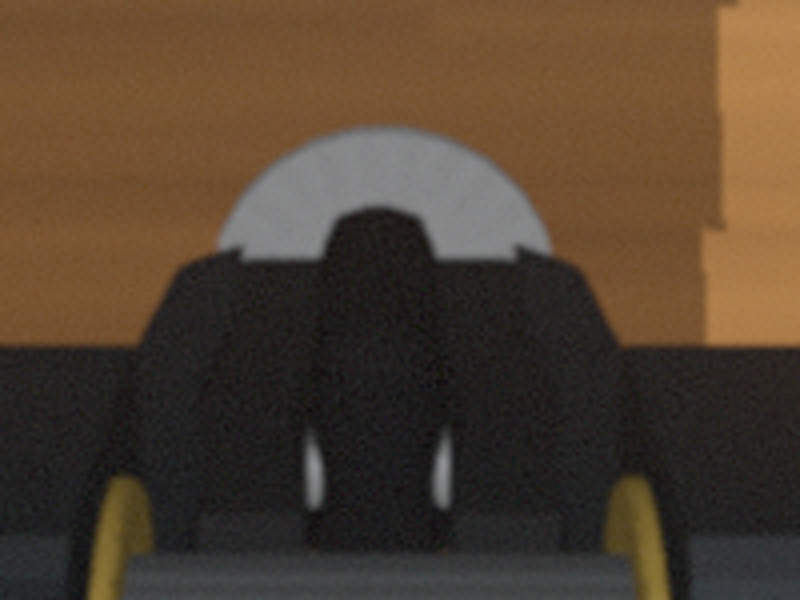

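The bow sits the same in the fingers as before (no slip), and the hard stop came at the predicted home height. Turning clockwise with a light downward push.

Call:
servo_tool(increments=[[[0, 0, -0.12], [0, 0.002, 0], 1], [[0, 0, -0.08], [0, 0, -0.08], 1], [[0, 0, -0.08], [0, 0, -0.1], 1], [[0, 0, -0.08], [0, 0, -0.1], 1]])

```text
clock: 8.57
tcp_pos: [0.5708, 0.1644, 0.2918]
tcp_rot: [-1.069, 1.565, 0.122]
ft_force: [-3.3, -1.1, 11.3]
finger_gap: 0.0102
```

```bash
python3 s.py
```

```text
t 8.57 tcp [0.5708 0.1644 0.2918] grasp [0.5715 0.1645 0.1448] yawz 68.23 level w [-0.0006  0.0053  0.    ] F [-3.3099 -1.1138 11.3111] T [-0.143  0.667  0.063] gap 0.010152900101306624 j6 -1.1076032599279404
```

Call:
servo_tool(increments=[[[-0.05, -0.04, -0.08], [0, 0.005, -0.12], 1], [[-0.02, 0, -0.08], [0, 0.002, -0.12], 1], [[0, 0, -0.08], [0, 0.001, -0.12], 1], [[0, 0, -0.08], [0, 0.001, -0.12], 1]])

```text
clock: 8.9
tcp_pos: [0.5709, 0.1643, 0.2918]
tcp_rot: [-0.689, 1.567, 0.001]
ft_force: [-4.0, -0.4, 11.6]
finger_gap: 0.0104
```

```bash
python3 s.py
```

```text
t 8.9 tcp [0.5709 0.1643 0.2918] grasp [0.5714 0.1643 0.1448] yawz 39.54 level w [-0.      0.0034  0.    ] F [-3.9624 -0.443  11.5916] T [-0.1833  0.6168  0.0562] gap 0.01040632127162284 j6 -0.6066661861423398
```

Call:
servo_tool(increments=[[[-0.05, -0.02, -0.08], [0, 0.003, -0.12], 1], [[-0.02, 0, -0.08], [0, 0.002, -0.12], 1], [[-0.02, 0, -0.08], [0, 0.001, -0.12], 1], [[-0.02, 0, -0.08], [0, 0.001, -0.12], 1], [[-0.02, 0, -0.08], [0, 0.001, -0.12], 1]])

```text
clock: 9.32
tcp_pos: [0.5706, 0.1644, 0.2918]
tcp_rot: [-0.29, 1.567, -0.225]
ft_force: [-1.4, 0.4, 10.2]
finger_gap: 0.0105
```

```bash
python3 s.py
```

```text
t 9.32 tcp [0.5706 0.1644 0.2918] grasp [0.5711 0.1643 0.1448] yawz 3.72 level w [0.0008 0.0035 0.    ] F [-1.4443  0.3593 10.2054] T [-0.1581  0.3488  0.0586] gap 0.010507938561874503 j6 0.0190026288497737
```

Turned 81° so far, about 20° to go to the stop.

Call:
servo_tool(increments=[[[-0.02, 0, -0.08], [0, 0.003, -0.12], 1], [[-0.02, 0, -0.08], [0, 0.001, -0.12], 1], [[-0.02, 0, -0.08], [0, 0.001, -0.1], 1]])

```text
clock: 9.57
tcp_pos: [0.5706, 0.1645, 0.2918]
tcp_rot: [-0.136, 1.567, -0.427]
ft_force: [-2.1, -0.5, 10.0]
finger_gap: 0.0108
```

```bash
python3 s.py
```

```text
t 9.57 tcp [0.5706 0.1645 0.2918] grasp [0.5711 0.1643 0.1448] yawz -16.67 level w [0.0014 0.0031 0.    ] F [-2.067  -0.4744 10.0015] T [-0.1369  0.4339  0.0582] gap 0.010753257948394835 j6 0.3754727799313437
```

Call:
servo_tool(increments=[[[-0.02, 0, -0.08], [0, 0.002, -0.05], 1], [[-0.01, 0, -0.08], [0, 0, -0.05], 1]])

```text
clock: 9.73
tcp_pos: [0.5706, 0.1645, 0.2918]
tcp_rot: [-0.067, 1.567, -0.466]
ft_force: [-3.4, -0.6, 11.1]
finger_gap: 0.0104
```

```bash
python3 s.py
```

```text
t 9.73 tcp [0.5706 0.1645 0.2918] grasp [0.5711 0.1643 0.1448] yawz -22.85 level w [0.0017 0.0034 0.    ] F [-3.4306 -0.5604 11.1359] T [-0.1105  0.772   0.1971] gap 0.010426863780947237 j6 0.4836384605922151
```

Torque jumped to 0.20 N·m, so that is the stop. Holding there with a small bias and checking the drawer.

Call:
servo_tool(increments=[[[-0.01, 0, -0.08], [0, 0, -0.04], 1], [[-0.01, 0, -0.08], [0, 0, -0.04], 1]])

```text
clock: 9.9
tcp_pos: [0.5704, 0.1647, 0.2918]
tcp_rot: [0.087, 1.566, -0.396]
ft_force: [-2.9, -0.7, 9.7]
finger_gap: 0.0104
```

```bash
python3 s.py; python3 - <<'E'
from h import *
t=r.camera('top')['frame']; w=r.camera('wrist')['frame']
a=cv2.resize(t[120:345,130:450],(640,450)) 
b=cv2.imread('pics/top1.png')[120:345,130:450]
o=np.hstack([cv2.resize(t[120:345,130:450],(400,281)),cv2.resize(b,(400,281))])
o2=np.hstack([cv2.resize(w,(400,300)),cv2.resize(r.camera('scene')['frame'],(400,300))])
cv2.imwrite('pics/fin.png',np.vstack([o,o2]))
E
```

```text
t 9.9 tcp [0.5704 0.1647 0.2918] grasp [0.5711 0.1645 0.1448] yawz -27.67 level w [0.0018 0.0044 0.    ] F [-2.8738 -0.7341  9.6953] T [-0.1637  0.7871  0.1187] gap 0.010422733112266538 j6 0.5682753669803048
```

View pics/fin.png

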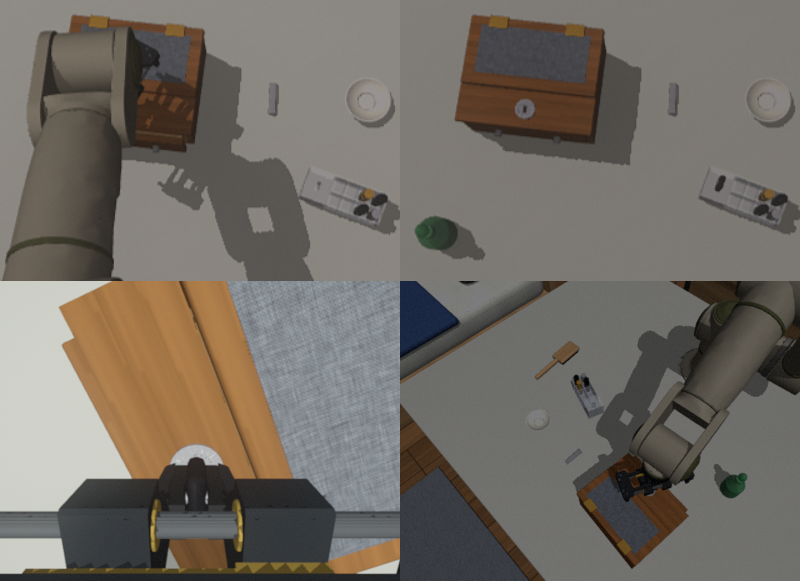

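The drawer is out, and the clip, dish, organizer and bottle look unmoved. I'll check that the turn torque holds at rest.

Call:
servo_tool(increments=[[[0, 0, -0.08], [0, 0, -0.02], 1]])

```text
clock: 10.13
tcp_pos: [0.5704, 0.1649, 0.2918]
tcp_rot: [0.108, 1.566, -0.392]
ft_force: [-4.4, 1.2, 12.2]
finger_gap: 0.0103
```

```bash
python3 s.py; python3 - <<'E'
from h import *
for i in range(10): r.camera('wrist')
c=r.camera('wrist')['frame'];cv2.imwrite('pics/w7c.png',cv2.resize(c[340:440,250:390],None,fx=5,fy=5,interpolation=cv2.INTER_CUBIC))
E
python3 s.py
```

```text
t 10.13 tcp [0.5704 0.1649 0.2918] grasp [0.571  0.1646 0.1448] yawz -28.68 level w [0.0019 0.0047 0.    ] F [-4.423   1.2264 12.2216] T [0.283  0.8409 0.1596] gap 0.010342484744677277 j6 0.5860811959642126
t 10.68 tcp [0.5703 0.1649 0.2918] grasp [0.571  0.1646 0.1448] yawz -28.67 level w [0.002  0.0046 0.    ] F [-3.4738 -0.7321 11.8376] T [-0.1084  0.7888  0.284 ] gap 0.010519181533725849 j6 0.5861264736334124
```

View pics/w7c.png

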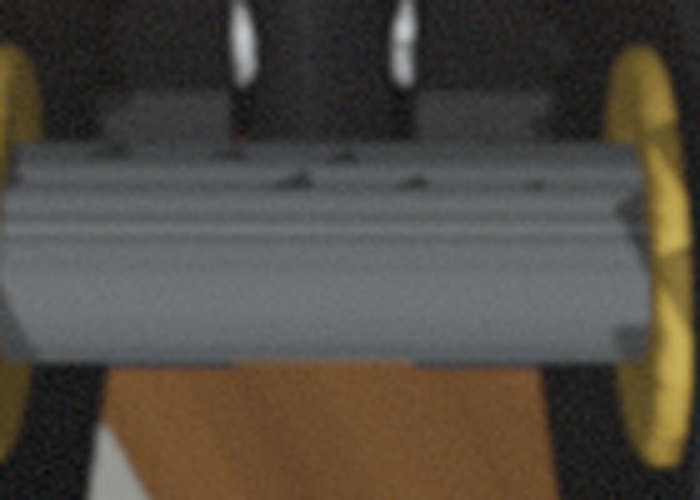

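Torque stays at 0.28 N·m with the pose steady over 0.55 s. That is well above the spring, so the key is against the stop. Handing in.

```bash
python3 -c "
from rig import r
print(r.sign_off())"
```

```text
the job is handed in; nothing more can be done
None
```

I took the key out of the organizer, pushed it home past the pins and turned it clockwise to the stop, and the drawer sprang out. I handed in at about 10.7 s, still gripping the key at 60 N and holding it turned.

- **Fully home:** pressing down met a hard stop of about 41 N within 1 mm of the height I had predicted for full insertion. The camera showed no slip of the bow in the fingers at that point. I kept 10–12 N of downward push while turning.
- **At the stop:** the resisting torque was about 0.06 N m while turning, then rose. It was 0.28 N m at the last reading, with the pose steady over 0.55 s.
- **Drawer and other objects:** the final pictures show the drawer standing out. The ring dish, bottle, hairbrush and hair clip looked unmoved by eye; I did not measure them.

One check disagreed: the gripper turned about 113°, against roughly 100° expected. The extra probably comes from pad compliance or a slight twist of the key in the grip. I couldn't confirm the cylinder angle directly, because the gripper hid the keyway.

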